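# Shut and latch the topping-well lid

### The job

Shut the sliding glass lid of the chilled topping counter and latch it: lift the lid's drop bar by its ball knob, carry it over the keeper's crest, and let its tooth drop right down into the keeper's notch, then let go. The keeper is adjustable, so find the notch by feel, and be gentle: never ram the keeper or bear down on it. Leave the jar, pastries and other things where they stand.

Things in the scene. Friction and masses are not known exactly. Their poses are not given: they have to be found in the camera images.
- case: Stainless chilled topping counter, 260 (x) x 610 (y) x 130 high, fixed. Origin under it on the table; it runs from y = -340 to +270 in its own frame. A glass lid (228 wide, 270 long) slides on top along the case's y axis and shuts towards its +y. The end deck at +y, 130 high, carries the strike and keeper. 'y' in the other entries means this case y axis.
- lid (a joint): Opening of the sliding lid, m: 0 at its hard stop, growing to 0.17 as the lid (0.9 kg, about 2.5 N drag) slides to the case's -y; it follows the bar when that is dragged. Latched it reads between 0.003 and 0.045, depending on where the keeper is clamped. It starts 0.12 to 0.158 open.
- latch (a joint): Angle of the drop bar, rad: 0 when down on its own stop (level), growing as the free end rises, at most 0.9. It falls to 0 by its own weight (about 2 N at the tooth; damped, takes some 0.2 s). Tooth resting on the keeper's crest: about 0.13. Tooth down in the notch: 0. Starts at 0.
- pivot (a point): Middle of the bar's pivot, between two small ears on the lid, 166 above the table; its axis is level, parallel to the case's x. The plain steel bar, 16 wide and 8 thick, runs 164 mm from it towards +y, beyond the lid's edge, and swings up.
- knob (a point): Centre of the black ball knob, 30 diameter, on a thin stem on the bar; grip, lift or push it from above. Bar down: 115 mm towards +y from the pivot and 40 above it (206 above the table); the bar's top face is 36 below it. No other thing stands at the ball's height within 60 mm of it, so open fingers fit all round.
- tooth (a point): Middle of the lower end of the tooth that points down from the bar's free end: 7 mm in y, 16 wide, 22 deep below the bar. Bar down: 160 mm towards +y from the pivot and 26 below it (140 above the table). At latch angle q, tooth minus knob = (0.045 cos q + 0.066 sin q) along y and (0.045 sin q - 0.066 cos q) along z.
- strike: Fixed steel base plate on the end deck, 50 x 88 x 4, in line with the bar. Origin 130 above the table; axes as the case. The keeper is clamped on it: its notch centre lies up to 18 mm either way along y from this origin, unknown, and this reading does not show it. The keeper must not feel more than 25 N.
- crest (a point): Point of the strike at the crest's height, 30 mm above its origin (160 above the table). Keeper: dark steel, 24 wide. From its notch centre: notch 12 mm long in y, floor 23 below the crest; on the -y side a flat-topped crest block 56 long with an upright face, which the tooth strikes if the bar is down; on the +y side an end wall 12 thick, 12 higher than the crest.
- jar: Amber jar, 48 diameter, 75 high, loose on the case's end deck, about 88 mm to +x of the strike. Origin under it. Leave alone.
- tartlet: Chocolate tartlet, 60 diameter, 36 high, loose on the end deck, about 88 mm to -x of the strike. Origin under it. Leave alone.
- berry_bowl: Glass bowl of berries, 92 diameter, about 90 high, on the table. Origin under it. Leave alone.
- server: Cake server (spatula) 260 long lying on the table. Origin under its middle. Leave alone.
- cup: White mug, 80 diameter, 65 high. Origin under it. Leave alone.

How it is judged:
On the way:
1. the bar is lifted and its tooth brought over the keeper (value of joint latch above 0.09 rad and value of joint lid below 0.07 m), for 0.1 s.
At the end, for the whole second after the job is handed in: The lid is shut (opening under 48 mm, which only the notch allows with the bar down), the bar is down in the notch (latch angle under 0.03 rad, tooth within about 5 mm of its lowest), and both are at rest (value of joint lid below 0.048 m and value of joint latch below 0.03 rad and velocity of joint lid between -0.01 and 0.01 m/s and velocity of joint latch between -0.1 and 0.1 rad/s); the robot touches nothing.
It fails at once if the keeper is rammed or borne down on with more than 25 N (contact force between strike and anything else above 25 N).
It fails at once if a bystander is pushed by more than 25 mm (distance of any of jar, tartlet, berry_bowl, server, cup from where it was at the start of the episode above 0.025 m).
It also fails if it takes over 48 s, if anything falls off the work surface, if the arm or the gripper's body presses on something with over 40 N, if the wrist force passes 120 N, or if a joint passes its speed limit or range.

### The arm

A 7-joint arm with a two-finger parallel gripper is mounted at the origin on the work surface. World frame = base frame: x ahead of the robot, y to its left, z up, the work surface at z = 0. Lengths are in m, angles in rad, forces in N, time in s.
With the tool pointing down it reaches from about 0.4 to 0.925 m from the base axis. Payload 4.1 kg.
Tool frame: the origin (TCP) lies midway between the tips of the shut fingers; the grasp point (between the pads) lies 19 mm behind it; z points along the fingers, y is the line along which they close (so a half turn about z gives the same grasp; the last joint's range is limited). The gripper opens to 85 mm and grips with 20 to 120 N. Pads are 22 mm wide; open, the fingers measure 114 mm over their backs; the gripper's body (76 mm by 85 mm) begins 54 mm behind the grasp point. The pads swing forward as they close: fully open they stand 13 mm farther back than shut.
Start: joints at [-0.099, 0.398, 0.045, 1.537, -0.019, 1.207, -0.051], TCP at [0.65, 0, 0.231] pointing down, gripper open.
Joint ranges: [-2.82, 2.82], [-0.49, 2.23], [-1.37, 1.46], [0, 2.46], [-1.36, 4.5], [0.23, 2], [-2.94, 2.94]. Speed limits (rad/s): [2.57, 2.57, 3.14, 3.14, 3.14, 3.14, 3.14].

### API

Orientations are given as a rotation vector (axis times angle).
In Python, from cell import arm, read_camera gives the robot as it stands.
- The arm moves only by the tool servo_tool, never from a script. Its argument "commands" is one flat list of numbers, 7 for each row, row after row: the opening, from 0 (shut) to 1 (fully open), then the shift along the tool's x, y, z in cm, then the turn, a rotation vector about the tool's x, y, z in degrees. In form: [grip, x, y, z, ax, ay, az, grip, x, y, z, ax, ay, az, ...]. A call has 1 to 12 rows; each row is the pose to reach, as a shift and turn from the pose commanded when the call began, along the tool's axes at that moment; what a row does not reach only later rows make up. A row lasts 1/12 s, in which the tool goes at most 41.7 mm and 7.16 degrees, less where a joint would pass 70% of its speed; a pose out of reach is approached as far as the arm can. A call with a gripper value outside its range is refused whole. The fingers move at their own pace and stop on an object; the grip force is fixed at half the most. Time passes only in rows, so rows that repeat a pose let the fingers close. It gives the time, the measured TCP pose, the force, the opening and the grip force at its end, in the units of the state.
- arm.state(): the state, without advancing time (a new reading comes with each control period).
- read_camera(name): name is "scene" or "side" or "wrist"; returns a dict with "pixels" (480x640x3 uint8, blue, green, red), "K" (3x3 intrinsics, pixels), "view" (4x4, takes a point from world to camera coordinates). Camera axes: x right, y up, looking along -z (the intrinsics and any distortion apply to the point x, -y, -z); pixel columns grow to the right and rows downward; lengths in m; the calibration is good to about 2 mm. The wrist camera is an equidistant fisheye: a pixel r from the principal point sees the ray r / f radians off the axis. A picture is of the moment at which its call begins. There is no depth.
- arm.finish_job(): hands the job in; it is judged then, once.
The state is a dict: "t": time; "joint_pos": joint angles; "qd": joint speeds; "joint_torque": joint torques, N m; "eef_pos": TCP position; "tcp_rot": TCP orientation; "force": force on the tool from outside, world axes, zero at the start; "torque": the same for the moment, N m; "width": opening from 0.0 (shut) to 1.0 (fully open); "gripper_force": force on a finger pad.
Only numpy, scipy, OpenCV 4.12 (cv2) and the standard library are available. Lean on these libraries where they do the work, as an engineer would, in place of code of your own. Each camera call takes 0.05 s, during which the arm holds its last target. There are 200 camera calls.

## Working session

There is one attempt and no reset: what is moved stays moved. The work goes in short steps, Python scripts to look and compute and a tool call to move; the robot and the scene stay as the last step left them, time stands still between calls to the robot, and variables do not carry over. Pictures are saved under pics/ and viewed, at most 10 in all, crops included, and the job is handed in when it is done.

Besides the shell and the picture viewer there is one more tool, called after "Call:" in YAML: its name, and indented under it one key for each argument. servo_tool: Moves the arm, as the interface text tells. Its arguments: {"type":"object","properties":{"commands":{"type":"array"}},"required":["commands"]}

```bash
mkdir -p pics
python3 - <<'E'
from cell import arm, read_camera
import cv2,pickle
d={n:read_camera(n) for n in("scene","side","wrist")}
pickle.dump(d,open("c0.pkl","wb"))
for n in d: cv2.imwrite(f"pics/{n}0.png",d[n]["pixels"]); print(n,d[n]["K"].tolist(),d[n]["view"].round(3).tolist())
s=arm.state();print(s["t"],s["eef_pos"],s["tcp_rot"],s["force"])
E
```

```text
scene [[621.1564140627416, 0.0, 318.81880626866354], [0.0, 621.1564140627416, 245.00537581866848], [0.0, 0.0, 1.0]] [[-0.53, 0.848, 0.013, 0.056], [-0.624, -0.4, 0.671, 0.277], [0.574, 0.347, 0.741, -1.621], [0.0, 0.0, 0.0, 1.0]]
side [[475.110779998498, 0.0, 318.0745525649882], [0.0, 475.110779998498, 238.65011606564954], [0.0, 0.0, 1.0]] [[-0.813, -0.583, 0.01, 0.5], [0.396, -0.54, 0.743, -0.184], [-0.428, 0.608, 0.669, -1.02], [0.0, 0.0, 0.0, 1.0]]
wrist [[371.64829954431775, 0.0, 320.06886722285446], [0.0, 371.64829954431775, 239.9016415136781], [0.0, 0.0, 1.0]] [[1.0, -0.001, -0.001, -0.649], [0.0, 0.96, -0.279, 0.036], [0.001, 0.279, 0.96, -0.379], [0.0, 0.0, 0.0, 1.0]]
0.15 [6.49525807e-01 2.78391943e-05 2.30494404e-01] [-2.22064463e+00 -2.22082800e+00  1.76712836e-03] [-0.07230603 -0.19379471 -0.28035978]
```

View pics/scene0.png

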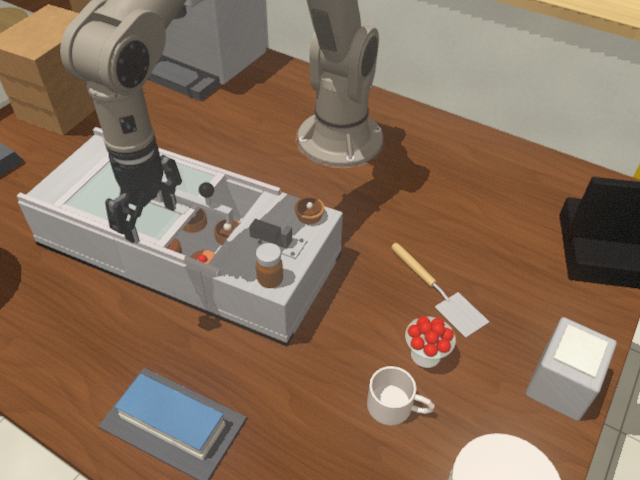

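View pics/side0.png

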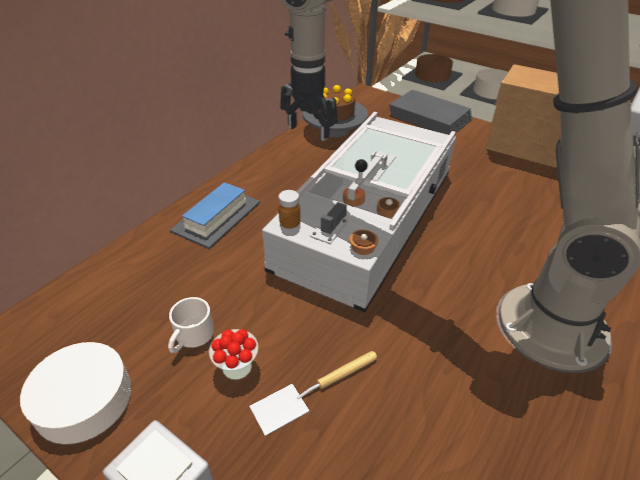

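The knob is at about (207,190) in the scene view and (361,166) in the side view. The keeper is near (270,233) and (333,217). I'll enlarge both.

Run:
```python
import cv2,pickle,numpy as np
d=pickle.load(open("c0.pkl","rb"))
a=d["scene"]["pixels"][160:290,180:360]; b=d["side"]["pixels"][135:265,260:440]
f=lambda i:cv2.resize(i,(800,578),interpolation=cv2.INTER_CUBIC)
cv2.imwrite("pics/sc.png",f(a));cv2.imwrite("pics/sd.png",f(b))
```

```text
(no output)
```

View pics/sc.png

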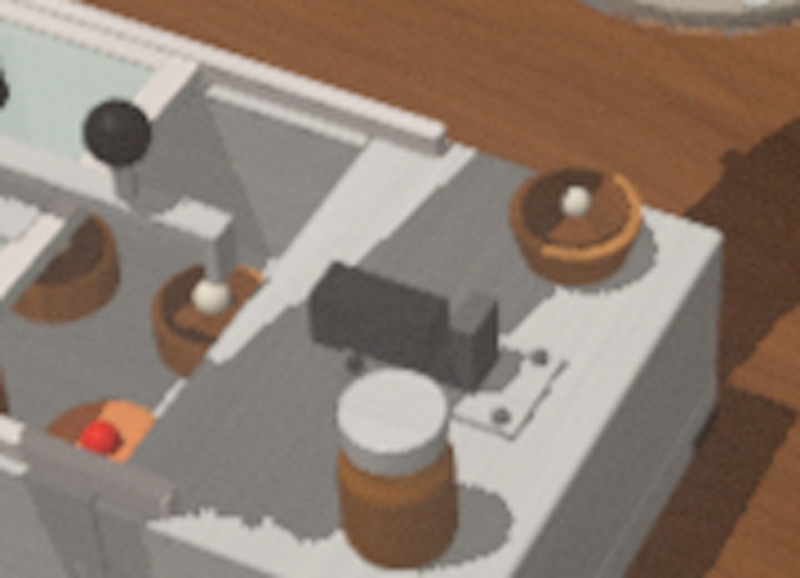

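View pics/sd.png

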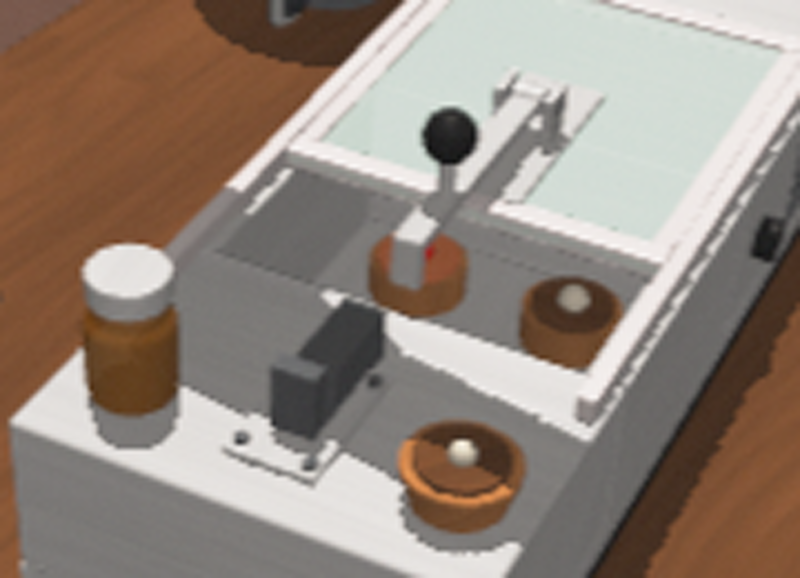

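Crop scale is 4.444. The scene crop shows the knob at (117,133), the wall top at (448..497,283..335), the crest's far edge at (337,263)-(310,292), and the strike's +y corners at (567,362) and (515,437). The side crop shows the knob at (450,136), the crest's far edge at (347,300)-(383,313), the wall's front top at (272,370)-(322,382), and the strike corners at (225,450) and (315,485).

```bash
cat > h.py <<'E'
import numpy as np,pickle
d=pickle.load(open("c0.pkl","rb"))
off={"scene":(180,160),"side":(260,135)}
def ray(n,u,v):
    K=d[n]["K"];V=d[n]["view"];p=np.linalg.inv(K)@[u,v,1]
    R=V[:3,:3];return -R.T@V[:3,3],R.T@[p[0],-p[1],-p[2]]
def crop(n,u,v): return ray(n,u/4.4444+off[n][0],v/4.4444+off[n][1])
def onz(r,z): o,q=r;return (o+q*(z-o[2])/q[2]).round(4)
def tri(a,b):
    M=0;y=0
    for o,q in(a,b):
        q=q/np.linalg.norm(q);P=np.eye(3)-np.outer(q,q);M=M+P;y=y+P@o
    return np.linalg.solve(M,y)
E
python3 - <<'E'
from h import *
k=tri(crop("scene",117,133),crop("side",450,136));print("knob",k)
for nm,n,u,v,z in [("knobz","scene",117,133,.206),("knobz","side",450,136,.206),
 ("crest-y","scene",337,263,.16),("crest-y","scene",310,292,.16),("crest-y","side",347,300,.16),("crest-y","side",383,313,.16),
 ("walltop+y","scene",497,300,.172),("walltop+y","scene",472,335,.172),("walltop+y","side",272,370,.172),("walltop+y","side",322,382,.172),
 ("plate+y","scene",567,362,.134),("plate+y","scene",515,437,.134),("plate+y","side",225,450,.134),("plate+y","side",315,485,.134),
 ("deckcorner","scene",722,238,.13),("deckcorner","side",12,422,.13),("pivot","side",530,92,.17)]:
    print(nm,n,onz(crop(n,u,v),z))
E
```

```text
knob [ 0.50060004 -0.00964943  0.20333954]
knobz scene [ 0.502  -0.0087  0.206 ]
knobz side [ 0.4983 -0.0046  0.206 ]
crest-y scene [0.4793 0.0874 0.16  ]
crest-y scene [0.4997 0.0879 0.16  ]
crest-y side [0.4957 0.0923 0.16  ]
crest-y side [0.4752 0.0904 0.16  ]
walltop+y scene [0.4698 0.1646 0.172 ]
walltop+y scene [0.4922 0.167  0.172 ]
walltop+y side [0.4859 0.1721 0.172 ]
walltop+y side [0.4616 0.1653 0.172 ]
plate+y scene [0.4544 0.1898 0.134 ]
plate+y scene [0.5024 0.1945 0.134 ]
plate+y side [0.4952 0.1973 0.134 ]
plate+y side [0.4459 0.1921 0.134 ]
deckcorner scene [0.3492 0.2058 0.13  ]
deckcorner side [0.595  0.2391 0.13  ]
pivot side [ 0.5125 -0.1183  0.17  ]
```

View pics/wrist0.png

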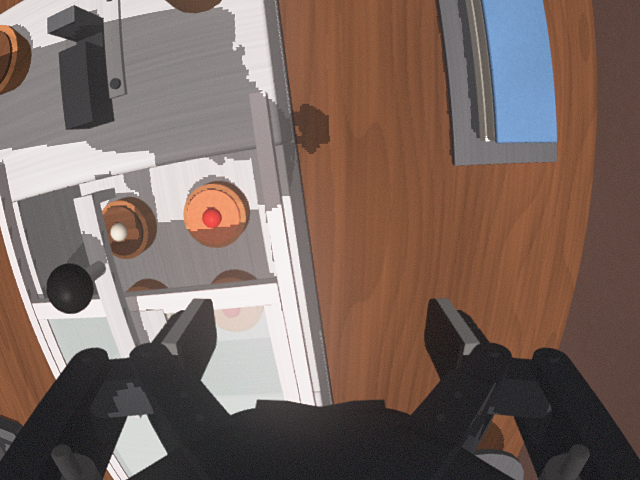

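Knob is at about (0.500, -0.007, 0.206) and case yaw is about 6.6°. The notch is about 159 mm past the knob along case y, so the knob has to travel about 114 mm. I'll move above the knob with the closing line along case y.

Call:
servo_tool:
  commands: [1,0,0,-5,0,0,7,1,0,-2,-5,0,0,14,1,-0.2,-5,-5,0,0,21,1,-0.4,-8,-5,0,0,28,1,-0.5,-11,-5,0,0,35,1,-0.6,-13,-5,0,0,42,1,-0.7,-15,-5,0,0,49,1,-0.7,-15,-5,0,0,56,1,-0.7,-15,-5,0,0,63,1,-0.7,-15,-5,0,0,70,1,-0.7,-15,-5,0,0,77,1,-0.7,-15,-5,0,0,83.5]

```text
t: 1.15
eef_pos: [0.4997, -0.007, 0.2811]
tcp_rot: [-3.137, -0.169, 0.001]
force: [0.3, 0.2, -0.3]
width: 1.0
gripper_force: 0.0
```

```bash
cat >> h.py <<'E'
def st():
    from cell import arm
    from scipy.spatial.transform import Rotation as R
    s=arm.state();r=R.from_rotvec(s["tcp_rot"]).as_matrix()
    print("t",s["t"],"p",s["eef_pos"].round(4),"F",s["force"].round(2),"T",s["torque"].round(2),"w",round(float(s["width"]),3),"gf",s["gripper_force"]);print(r.round(3).tolist())
E
python3 - <<'E'
from h import *
import cv2
from cell import read_camera
cv2.imwrite("pics/w1.png",read_camera("wrist")["pixels"]);st()
E
```

```text
t 1.2 p [ 0.4997 -0.007   0.2811] F [-0.25  0.13  0.3 ] T [-0.01  0.01 -0.04] w 1.002 gf 0.0
[[0.995, 0.104, -0.0], [0.104, -0.995, -0.0], [-0.0, -0.0, -1.0]]
```

View pics/w1.png

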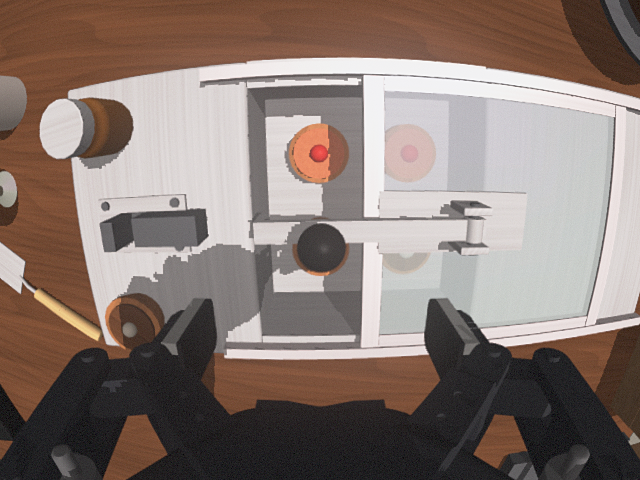

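The wrist view shows the ball at (321,247), centred between the fingers. The bar and keeper run level in the image, so the yaw is right. The crest block spans about u 133–207 near v 228, and the wall spans about u 103–140. I'll refine with the wrist calibration.

Run:
```python
from h import *
from cell import read_camera
import cv2
c=read_camera("wrist");im=c["pixels"]
cv2.imwrite("pics/kp.png",cv2.resize(im[180:270,90:220],(780,540),interpolation=cv2.INTER_CUBIC))
pickle.dump(c,open("w1.pkl","wb"))
K=c["K"];V=c["view"]
def w(u,v,z):
    a=np.array([u-K[0,2],v-K[1,2]]);r=np.hypot(*a);t=r/K[0,0];q=np.array([np.sin(t)*a[0]/r,-np.sin(t)*a[1]/r,-np.cos(t)])
    R=V[:3,:3];o=-R.T@V[:3,3];p=onz((o,R.T@q),z);return p
ax=np.array([-.104,.995])
k=w(321,247,.206);print("knob",k)
for n,u,v,z in[("pivotaxis",475,228,.166),("crest face",207,224,.16),("bar tip",252,232,.17)]:
    p=w(u,v,z);print(n,p,(p-k)[:2]@ax)
```

```text
knob [ 0.5025 -0.0077  0.206 ]
pivotaxis [ 0.5169 -0.1239  0.166 ] -0.1171166
crest face [0.4973 0.0779 0.16  ] 0.08571279999999999
bar tip [0.4974 0.0412 0.17  ] 0.04918589999999999
```

View pics/kp.png

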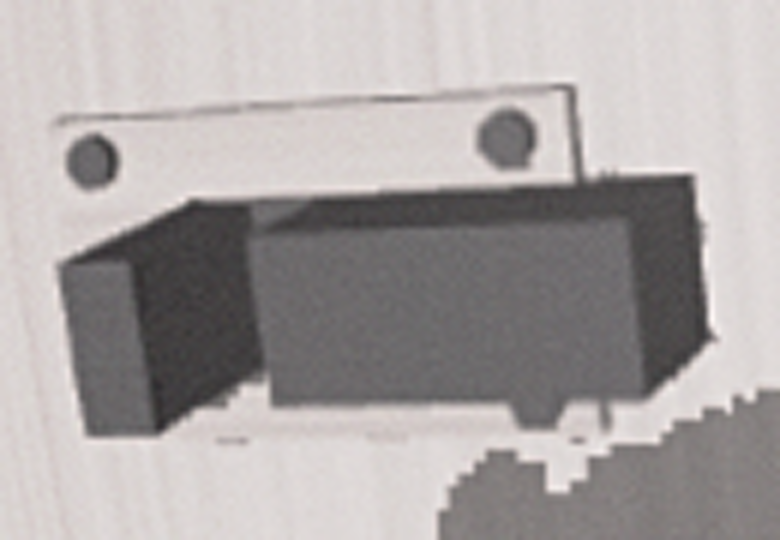

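The crest's top face runs from u≈196 to the notch edge at u≈133, and the wall's notch-side edge is at u≈114. That gives three estimates of the notch.

Run:
```python
from h import *
c=pickle.load(open("w1.pkl","rb"));K=c["K"];V=c["view"]
def w(u,v,z):
    u=u/6+90;v=v/6+180
    a=np.array([u-K[0,2],v-K[1,2]]);r=np.hypot(*a);t=r/K[0,0];q=np.array([np.sin(t)*a[0]/r,-np.sin(t)*a[1]/r,-np.cos(t)])
    R=V[:3,:3];o=-R.T@V[:3,3];return onz((o,R.T@q),z)
ax=np.array([-.104,.995]);axx=np.array([.995,.104]);k=np.array([.5025,-.0077])
for n,A,B,z,o in[("face",(628,220),(645,398),.16,62),("notchcrest",(250,235),(270,405),.16,6),("wallin",(133,262),(157,433),.172,-6),("wallout",(62,265),(88,435),.172,-18)]:
    p=(w(*A,z)+w(*B,z))[:2]/2;e=(w(*A,z)-w(*B,z))[:2];print(n,p,"notch@",(p-k)@ax*1e3+o,"x off",(p-k)@axx*1e3, "yaw",e[1]/e[0])
```

```text
face [0.4904 0.0867] notch@ 157.1864 x off -2.221899999999945 yaw 0.112068965517241
notchcrest [0.4835  0.14175] notch@ 156.67875 x off -3.362199999999961 yaw 0.08974358974359063
wallin [0.4819  0.15345] notch@ 156.48664999999997 x off -3.7373999999999534 yaw 0.09913793103448261
wallout [0.48035 0.165  ] notch@ 156.14010000000002 x off -4.078449999999945 yaw 0.11158798283261771
```

Four edges agree: the notch is about 157 mm past the knob, so about 112 mm of travel. I'll lower onto the knob and grip.

Call:
servo_tool:
  commands: [1,0.2,0,3.5,0,0,0,1,0.2,0,6.5,0,0,0,1,0.2,0,9,0,0,0,1,0.2,0,9.6,0,0,0,0,0.2,0,9.6,0,0,0,0,0.2,0,9.6,0,0,0,0,0.2,0,9.6,0,0,0,0,0.2,0,9.6,0,0,0,0,0.2,0,9.6,0,0,0,0,0.2,0,9.6,0,0,0,0,0.2,0,9.6,0,0,0]

```text
t: 2.17
eef_pos: [0.5032, -0.0069, 0.1872]
tcp_rot: [3.136, 0.179, 0.005]
force: [-0.7, -0.5, 6.4]
width: 0.32
gripper_force: 58.5
```

```bash
python3 -c "
from h import *;st()"
```

```text
t 2.1667 p [ 0.5032 -0.0069  0.1872] F [-0.7  -0.5   6.36] T [-0.19  0.25  0.07] w 0.32 gf 58.534435629844666
[[0.994, 0.114, 0.003], [0.114, -0.994, 0.0], [0.003, 0.0, -1.0]]
```

Call:
servo_tool:
  commands: [0,0,0.1,-0.5,3,0,0,0,0,0.27,-1.14,5.7,0,0,0,0,0.45,-1.7,8.6,0,0,0,0,0.65,-2.3,11.5,0,0,0,0,0.65,-2.3,11.5,0,0,0,0,0.65,-2.3,11.5,0,0]

```text
t: 2.67
eef_pos: [0.5042, -0.0148, 0.2088]
tcp_rot: [-2.94, -0.165, 0.011]
force: [4.0, -2.6, -1.6]
width: 0.319
gripper_force: 59.8
```

Run:
```python
from h import *
import cv2
from cell import read_camera
st()
a=read_camera("side")["pixels"][135:265,260:440]
cv2.imwrite("pics/s2.png",cv2.resize(a,(800,578),interpolation=cv2.INTER_CUBIC))
```

```text
t 2.6667 p [ 0.5042 -0.0148  0.2088] F [ 3.97 -2.62 -1.62] T [-1.13 -0.73 -0.06] w 0.319 gf 59.78844165802002
[[0.994, 0.11, -0.018], [0.112, -0.974, 0.195], [0.003, -0.196, -0.981]]
```

View pics/s2.png

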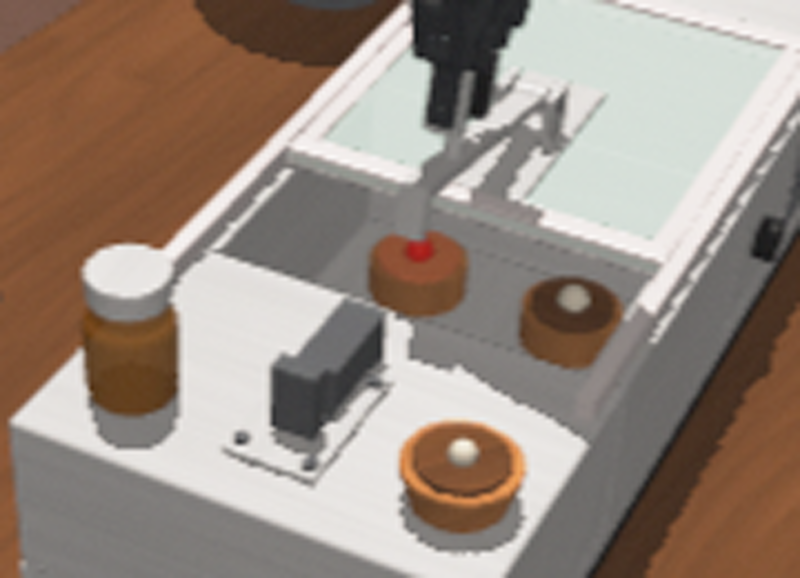

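The bar is up at about 0.2 rad with small forces. I'll carry it about 93 mm along case y, so the tooth ends over the crest short of the notch.

Call:
servo_tool:
  commands: [0,0,-0.6,0.12,0,0,0,0,0,-1.8,0.36,0,0,0,0,0,-3.2,0.65,0,0,0,0,-0.05,-4.6,0.93,0,0,0,0,-0.05,-6,1.2,0,0,0,0,-0.1,-7.4,1.5,0,0,0,0,-0.1,-8.5,1.72,0,0,0,0,-0.1,-9.1,1.85,0,0,0,0,-0.1,-9.1,1.85,0,0,0,0,-0.1,-9.1,1.85,0,0,0]

```text
t: 3.55
eef_pos: [0.492, 0.0812, 0.2091]
tcp_rot: [-2.934, -0.17, 0.013]
force: [4.7, 2.7, 1.3]
width: 0.317
gripper_force: 60.0
```

Run:
```python
from h import *
import cv2
from cell import read_camera
st()
a=read_camera("side")["pixels"][135:265,260:440]
cv2.imwrite("pics/s3.png",cv2.resize(a,(800,578),interpolation=cv2.INTER_CUBIC))
```

```text
t 3.55 p [0.492  0.0812 0.2091] F [4.68 2.65 1.33] T [ 0.18 -0.91 -0.2 ] w 0.317 gf 59.99359130859375
[[0.993, 0.113, -0.021], [0.115, -0.973, 0.2], [0.003, -0.201, -0.98]]
```

View pics/s3.png

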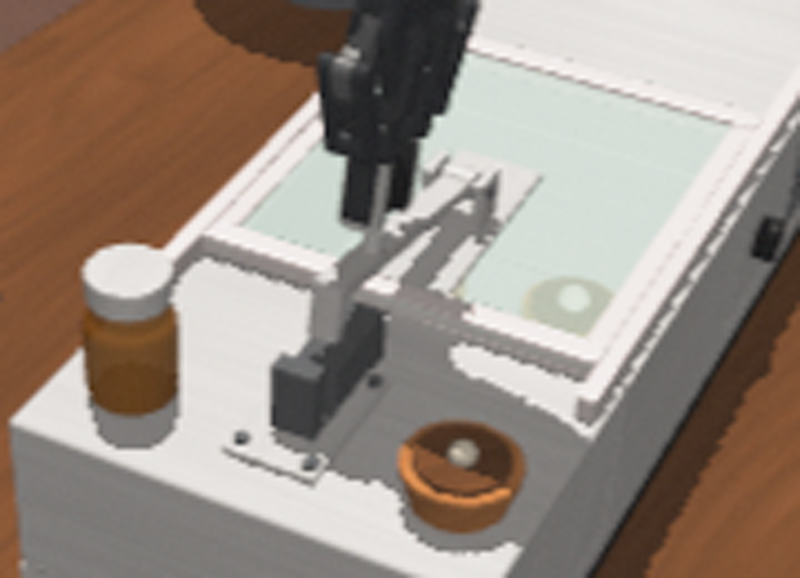

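The tooth is over the crest, about 14 mm short of the notch. I'll lower it nearly to the crest, then open the fingers into a loose cage around the ball and sink a little.

Call:
servo_tool:
  commands: [0,0,-0.05,0.35,-1.7,0,0,0,0,-0.1,0.7,-3.4,0,0,0,0,-0.1,0.7,-3.4,0,0,0,0,-0.1,0.7,-3.4,0,0]

```text
t: 3.93
eef_pos: [0.4918, 0.0826, 0.2022]
tcp_rot: [-2.995, -0.173, 0.009]
force: [5.3, 2.3, 1.1]
width: 0.319
gripper_force: 60.3
```

```bash
python3 -c "
from h import *;st()"
```

```text
t 3.9333 p [0.4918 0.0826 0.2022] F [5.27 2.27 1.12] T [ 0.03 -1.04 -0.09] w 0.319 gf 60.265796184539795
[[0.993, 0.114, -0.014], [0.115, -0.983, 0.141], [0.002, -0.142, -0.99]]
```

Call:
servo_tool:
  commands: [0.42,0,0,0,0,0,0,0.42,0,0,0,0,0,0,0.42,0,0,0,0,0,0,0.42,0,0,0,0,0,0,0.42,0,0,0.4,0,0,0,0.42,0,0,0.8,0,0,0,0.42,0,0,0.8,0,0,0]

```text
t: 4.52
eef_pos: [0.4899, 0.0824, 0.1926]
tcp_rot: [-2.996, -0.17, 0.016]
force: [0.7, -0.1, 0.1]
width: 0.42
gripper_force: 0.0
```

```bash
python3 -c "
from h import *;st()"
```

```text
t 4.5167 p [0.4899 0.0824 0.1926] F [ 0.72 -0.15  0.13] T [-0.15 -0.04  0.01] w 0.42 gf 0.0
[[0.994, 0.112, -0.018], [0.113, -0.984, 0.14], [-0.002, -0.141, -0.99]]
```

Call:
servo_tool:
  commands: [0.42,0.1,-0.2,0.03,0,0,0,0.42,0.1,-0.4,0.06,0,0,0,0.42,0.1,-0.5,0.07,0,0,0,0.42,0.1,-0.6,0.08,0,0,0,0.42,0.1,-0.7,0.1,0,0,0,0.42,0.1,-0.8,0.11,0,0,0,0.42,0.1,-0.9,0.13,0,0,0,0.42,0.1,-1.0,0.14,0,0,0,0.42,0.1,-1.1,0.15,0,0,0,0.42,0.1,-1.2,0.17,0,0,0]

```text
t: 5.35
eef_pos: [0.4904, 0.0946, 0.1937]
tcp_rot: [-2.996, -0.17, 0.012]
force: [1.4, -4.6, -1.4]
width: 0.424
gripper_force: 2.0
```

```bash
python3 -c "
from h import *;st()"
```

```text
t 5.35 p [0.4904 0.0946 0.1937] F [ 1.4  -4.59 -1.38] T [-0.95 -0.2  -0.02] w 0.424 gf 2.0113181322813034
[[0.994, 0.112, -0.016], [0.113, -0.984, 0.14], [0.0, -0.141, -0.99]]
```

Call:
servo_tool:
  commands: [0.42,0,-0.1,0.01,0,0,0,0.42,0,-0.2,0.03,0,0,0,0.42,0,-0.3,0.04,0,0,0,0.42,0,-0.3,0.04,0,0,0]

```text
t: 5.68
eef_pos: [0.49, 0.098, 0.1938]
tcp_rot: [-2.995, -0.171, 0.012]
force: [0.7, -2.4, -1.8]
width: 0.421
gripper_force: 1.6
```

Call:
servo_tool:
  commands: [0.42,0,-0.07,0.01,0,0,0,0.42,0,-0.15,0.02,0,0,0,0.42,0,-0.15,0.02,0,0,0]

```text
t: 5.93
eef_pos: [0.4899, 0.0993, 0.1938]
tcp_rot: [-2.995, -0.171, 0.012]
force: [0.6, -2.9, -1.6]
width: 0.417
gripper_force: 1.8
```

Call:
servo_tool:
  commands: [0.42,0,-0.07,0.01,0,0,0,0.42,0,-0.15,0.02,0,0,0,0.42,0,-0.15,0.02,0,0,0]

```text
t: 6.18
eef_pos: [0.4895, 0.1016, 0.1939]
tcp_rot: [-2.994, -0.17, 0.013]
force: [0.1, -0.9, 0.2]
width: 0.417
gripper_force: 0.0
```

Call:
servo_tool:
  commands: [0.42,0,-0.07,0.01,0,0,0,0.42,0,-0.15,0.02,0,0,0,0.42,0,-0.15,0.02,0,0,0]

```text
t: 6.43
eef_pos: [0.4896, 0.1034, 0.1941]
tcp_rot: [-2.994, -0.172, 0.012]
force: [-0.1, 0.6, -0.3]
width: 0.421
gripper_force: 0.0
```

The push force vanished, which is the signature of the tooth dropping. I'll open fully, rise straight up and look.

Call:
servo_tool:
  commands: [1,0,0,0,0,0,0,1,0,0,0,0,0,0,1,0,0,0,0,0,0,1,0,0,0,0,0,0,1,0,-0.3,-2,0,0,0,1,0,-0.7,-5,0,0,0,1,0,-1.1,-8,0,0,0,1,0,-1.5,-11,0,0,0,1,0,-1.5,-11,0,0,0]

```text
t: 7.18
eef_pos: [0.4931, 0.1021, 0.3114]
tcp_rot: [-2.993, -0.171, -0.006]
force: [0.1, 0.7, 0.8]
width: 1.0
gripper_force: 0.0
```

Run:
```python
from h import *
import cv2
from cell import read_camera
st()
g=[read_camera("scene")["pixels"][160:290,180:360],read_camera("side")["pixels"][135:265,260:440]]
cv2.imwrite("pics/f.png",cv2.resize(np.hstack(g),(800,289),interpolation=cv2.INTER_CUBIC))
```

```text
t 7.1833 p [0.4931 0.1021 0.3114] F [0.08 0.67 0.77] T [-0.13 -0.07  0.03] w 1.0 gf 0.0
[[0.994, 0.113, -0.004], [0.113, -0.983, 0.143], [0.012, -0.143, -0.99]]
```

View pics/f.png

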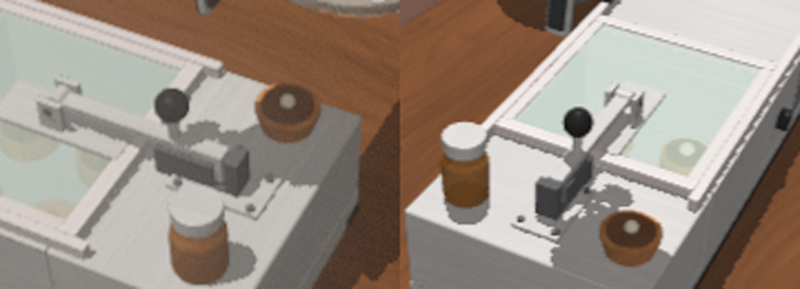

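The bar lies level behind the end wall, with the ball at left-panel (172,105) and right-panel (578,122). I'll check the ball's height by triangulation: 0.206 means down, 0.221 means still on the crest.

Run:
```python
from h import *
s=2.2222
k=tri(ray("scene",172/s+180,105/s+160),ray("side",178/s+260,122/s+135));k0=np.array([.5006,-.0096,.2033]);print(k,k-k0, (k-k0)[:2]@[-.12,.993])
```

```text
[0.48669017 0.10011309 0.20409948] [-0.01390983  0.10971309  0.00079948] 0.11061427395166874
```

The ball is at the same height as when the bar was down, and it has travelled 111 mm against an expected 112, so the lid is latched. Handing in.

```bash
python3 -c "
from cell import arm;print(arm.finish_job())"
```

```text
the job is handed in; nothing more can be done
None
```

The lid is shut and the bar is down in the keeper's notch: the knob is back at its bar-down height after 111 mm of travel. The gripper is clear, no reading of force on the tool passed 7 N, and I handed the job in at about 7 s; no verdict came back.

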